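# Tip a carton into the label frame and print

## Robot

A 6-joint arm with a two-finger parallel gripper is mounted at the origin on the work surface. World frame = base frame: x ahead of the robot, y to its left, z up, the work surface at z = 0. Lengths are in mm, angles in rad, forces in N, time in s.
With the tool pointing down it reaches from about 325 to 775 mm from the base axis. Payload 5.5 kg.
Tool frame: the origin (TCP) lies midway between the tips of the shut fingers; the grasp point (between the pads) lies 19 mm behind it; z points along the fingers, y is the direction in which the jaws open and shut (so a half turn about z gives the same grasp; the last joint's range is limited). The gripper opens to 85 mm and grips with 20 to 120 N. Pads are 22 mm wide; open, the fingers measure 114 mm over their backs; the gripper's body (76 mm by 85 mm) begins 54 mm behind the grasp point. The pads swing forward as they close: fully open they stand 13 mm farther back than shut.
Start: joints at [1.118, 0.091, 1.231, -0, 1.82, -0.057], TCP at [231.333, 553.626, 231.275] pointing down, gripper open.
Joint ranges: [-2.87, 2.87], [-0.86, 2.18], [0.17, 2.46], [-1.51, 4.65], [0.06, 2.69], [-2.65, 2.65]. Speed limits (rad/s): [2.57, 2.57, 3.01, 3.14, 3.14, 3.14].

## Interface

Orientations are given as a unit quaternion [x, y, z, w].
In Python, from station import bot gives the robot as it stands. The module is installed in compiled form; this text tells all that it offers.
- The arm moves only by the tool send_rows, never from a script. Its argument "motion" is a list of rows, each a list of 2 entries, a list of its own where there are three numbers: the shift along the tool's x, y, z in m, then the turn, a rotation vector about the tool's x, y, z in rad. In form: [[[dx, dy, dz], [rx, ry, rz]], ...]. A call has 1 to 5 rows; each row shifts and turns the commanded pose from where the row before left it, along the tool's axes as they then stand; what a row does not reach is not made up. A row lasts 1/12 s, in which the tool goes at most 41.7 mm and 7.16 degrees, less where a joint would pass 70% of its speed; a pose out of reach is approached as far as the arm can. A call with a gripper value outside its range is refused whole. "jaw" is the finger opening in m, from 0 to 0.0854, set as the call begins (left out, the last holds). The fingers move at their own pace and stop on an object; "force" is the grip in N (left out, the last holds). Time passes only in rows, so rows that do not move let the fingers close. It gives the time, the measured TCP pose, the force and the opening at its end, in the units of the state.
- bot.get_state(): the state, without advancing time (a new reading comes with each control period).
- bot.camera(name): name is "scene" or "top" or "wrist"; returns the picture (384x512x3 uint8, red, green, blue); there is no depth.
- bot.get_calibration(name): a dict with "fx", "fy", "cx", "cy" (pixels), "pose" (4x4, takes a point from camera to world coordinates). Camera axes: x right, y down, z forward; pixel columns grow to the right and rows downward; lengths in mm; the calibration is good to about 2 mm. A picture is of the moment at which its call begins: read the wrist's pose just before it. get_calibration takes no time and is no camera call; for the wrist camera it gives the pose at the moment of the call.
- bot.finish_job(): hands the job in, once; it reports no verdict.
Trained networks look in the newest picture that a camera, given by its name, has taken for a name from the list of things; names that differ only in an ending like _2 or _b are one class to them, and where a whole thing is asked for, a point or a joint stands for the part that bears it (a point fixed in the world has none). Each returns a list of dicts, best first, with "conf" (0 to 1); they miss things now and then, are a little off and sometimes report something else, mostly with a low value. They report only what shows in the picture. A call takes as long as a camera call.
- bot.boxes_of(camera, name): "centre" ([column, row] in pixels, amid what is visible of it).
- bot.place_of(camera, name): "centre" ([column, row] in pixels: a listed point, or the origin of a listed thing).
The state is a dict: "time": time; "joints": joint angles; "joint_vel": joint speeds; "tau": joint torques, N m; "tool_pos": TCP position; "ee_rot": TCP orientation; "wrist_force": force on the tool from outside, world axes, zero at the start; "moment": the same for the moment, N m; "finger_gap": finger opening in mm.
Only numpy, scipy, OpenCV 4.12 (cv2) and the standard library are available. Lean on these libraries where they do the work, as an engineer would, in place of code of your own. Each camera call takes 0.05 s, during which the arm holds its last target. There are 200 camera calls.

## Task

Push the tall standing carton over with a touch near its top, so that it tips from where it stands, without being shoved along or lifted, and lands flat on its broad face inside the taped frame (it may lie on the tape but not past it). Then press the round print button all the way down and let it come back up. Leave the tape roll, the marker tin and the small squat box where they are.

Things in the scene. Friction and masses are not known exactly. Their poses are not given: they have to be found in the camera images.
- carton_mid (a point): Centre (half-way up) of the tall plain cardboard carton: 110 wide (its own x) by 56 thick (its own y) by 180 mm tall (its own z, up while it stands), 0.25 to 0.5 kg, closed, loose. It starts upright with its foot across one of the two short ends of the taped frame (+y or -y end, varying), a broad face looking along the frame, square to it within about 6 degrees.
- carton_corner0 (a point): Corner of the carton's outline, at mid-thickness: its lower (foot) end, -x side of the carton's own axes (z 0 mm above its foot, x -55 mm).
- carton_corner1 (a point): Corner of the carton's outline, at mid-thickness: its lower (foot) end, +x side of the carton's own axes (z 0 mm above its foot, x +55 mm).
- carton_corner2 (a point): Corner of the carton's outline, at mid-thickness: its upper (top) end, -x side of the carton's own axes (z 180 mm above its foot, x -55 mm).
- carton_corner3 (a point): Corner of the carton's outline, at mid-thickness: its upper (top) end, +x side of the carton's own axes (z 180 mm above its foot, x +55 mm).
- carton: The same carton; origin at the centre of its foot (90 mm below its centre while it stands). Pushed near its top, across the broad face from outside the frame, it tips about its lower edge without sliding; it passes its balance point at about 17 degrees (some 47 mm of push at 155 mm height) and then falls by itself.
- frame: Flat rectangle of 24 mm wide tape stuck on the bench (no height to speak of); origin at its centre on the bench. Outside 198 mm along its own x by 268 mm along its own y; the opening inside the tape is 150 by 220 mm. A small blank label is stuck on the end opposite the carton; it means nothing.
- print_top (a point): Centre of the top face of the round white print button (40 mm across) in its fixed black housing beside the long far side of the frame. It is pressed straight down; a spring returns it.
- print (a joint): Travel of the print button: 0 up, 0.006 m fully down; fully down takes about 5 N.
- tape_roll: Brown roll of tape lying flat, 90 mm across, 48 mm high; origin at the centre of its underside. Leave alone.
- marker_tin: Aluminium tin with markers standing in it, 66 mm across, 125 mm high with the markers; origin at the centre of its underside. Leave alone.
- squat_box: Small squat cardboard box, 75 by 75 by 60 mm high, beyond the button; origin at the centre of its underside. Leave alone.

How it is judged:
By the outcome, as a careful person would: the job done as asked, in the order asked, and still so for the second after the job is handed in, with the robot touching nothing.
It also fails if it takes over 40 s, if anything falls off the work surface, if the arm or the gripper's body presses on something with over 40 N, if the wrist force passes 120 N, or if a joint passes its speed limit or range.

## Working session

There is one attempt and no reset: what is moved stays moved. The work goes in short steps, Python scripts to look and compute and a tool call to move; the robot and the scene stay as the last step left them, time stands still between calls to the robot, and variables do not carry over. Pictures are saved under pics/ and viewed, about 8 in all and at most 12, crops included, and the job is handed in when it is done.

Besides the shell and the picture viewer there is one more tool, called as name(argument=value, ...), one argument or row to a line, values as JSON. send_rows: Moves the arm, as the interface text tells. Its arguments: {"type":"object","properties":{"motion":{"type":"array"},"jaw":{"type":"number"},"force":{"type":"number"}},"required":["motion"]}

```bash
mkdir -p pics
cat > h.py <<'E'
from station import bot
import numpy as np, cv2
def ray(cal,px):
    P=np.array(cal["pose"]);d=P[:3,:3]@np.array([(px[0]-cal["cx"])/cal["fx"],(px[1]-cal["cy"])/cal["fy"],1]);return P[:3,3],d
def onz(cal,px,z):
    o,d=ray(cal,px);return o+d*(z-o[2])/d[2]
def proj(cal,p):
    P=np.array(cal["pose"]);q=P[:3,:3].T@(np.array(p)-P[:3,3]);return q[0]/q[2]*cal["fx"]+cal["cx"],q[1]/q[2]*cal["fy"]+cal["cy"]
E
python3 - <<'E'
from h import *
np.set_printoptions(precision=1,suppress=True)
ims=[]
Z=dict(carton_mid=90,carton_corner0=0,carton_corner1=0,carton_corner2=180,carton_corner3=180,carton=0,frame=0,print_top=None,tape_roll=0,marker_tin=0,squat_box=0)
for c in("scene","top"):
    im=bot.camera(c);ims.append(im);cal=bot.get_calibration(c);print(c,np.array(cal["pose"])[:3,3])
    for n,z in Z.items():
        r=bot.place_of(c,n)[:2]
        print(n,[(np.round(q["centre"],1),round(q["conf"],2),onz(cal,q["centre"],30 if z is None else z)) for q in r])
    cv2.imwrite(f"pics/{c}0.png",im[:,:,::-1])
s=bot.get_state();print(s)
E
```

```text
scene [1085.6  326.5  543.1]
carton_mid [(array([308.9, 193.4]), 0.76, array([442.5,  81.4,  90. ])), (array([303.4, 226.3]), 0.16, array([554.7, 121.6,  90. ]))]
carton_corner0 [(array([318.2, 150.3]), 0.81, array([ 67.6, -48.8,   0. ])), (array([308.8, 168.6]), 0.75, array([193.7, -23.8,   0. ]))]
carton_corner1 [(array([318.2, 150.3]), 0.81, array([ 67.6, -48.8,   0. ])), (array([308.8, 168.6]), 0.75, array([193.7, -23.8,   0. ]))]
carton_corner2 [(array([318.2, 150.3]), 0.81, array([405. ,  75.6, 180. ])), (array([308.8, 168.6]), 0.75, array([489.3,  92.3, 180. ]))]
carton_corner3 [(array([318.2, 150.3]), 0.81, array([405. ,  75.6, 180. ])), (array([308.8, 168.6]), 0.75, array([489.3,  92.3, 180. ]))]
carton [(array([303.2, 223.9]), 0.85, array([441.4,  76.6,   0. ])), (array([282.4, 272.8]), 0.56, array([607.3, 110. ,   0. ]))]
frame []
print_top [(array([178.5, 226.9]), 0.64, array([ 640. , -133.9,   30. ]))]
tape_roll [(array([218.4, 254.8]), 0.88, array([637.1, -28.1,   0. ]))]
marker_tin [(array([280.4, 270. ]), 0.71, array([602.8, 103. ,   0. ]))]
squat_box [(array([207.2, 
[... 922 characters left out ...]
0.6]), 0.74, array([ 629.7, -138.7,   30. ]))]
tape_roll [(array([257.6, 180.1]), 0.59, array([617.2, -30.6,   0. ]))]
marker_tin [(array([187.9, 189.9]), 0.79, array([601.4, 102.4,   0. ]))]
squat_box [(array([234.7, 120.2]), 0.75, array([733.5,  10.4,   0. ])), (array([319.4, 169.6]), 0.35, array([ 634.9, -150.3,    0. ]))]
{'time': 1.2, 'joints': array([ 1.1,  0.1,  1.2,  0. ,  1.8, -0.1]), 'joint_vel': array([ 0., -0.,  0.,  0., -0., -0.]), 'tau': array([ -0. , -45.8, -41.8,  -0. ,   0. ,  -0. ]), 'tool_pos': array([231.3, 553.6, 231.3]), 'ee_rot': array([ 0.2,  1. ,  0. , -0. ]), 'wrist_force': array([ 0.4, -0.1,  0. ]), 'moment': array([-0., -0., -0.]), 'finger_gap': 85.57770914777988}
```

```bash
python3 -c "
import cv2,numpy as np
cv2.imwrite('pics/both.png',cv2.resize(np.vstack([cv2.imread('pics/scene0.png'),cv2.imread('pics/top0.png')]),(400,600)))"
```

```text
(no output)
```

View pics/top0.png

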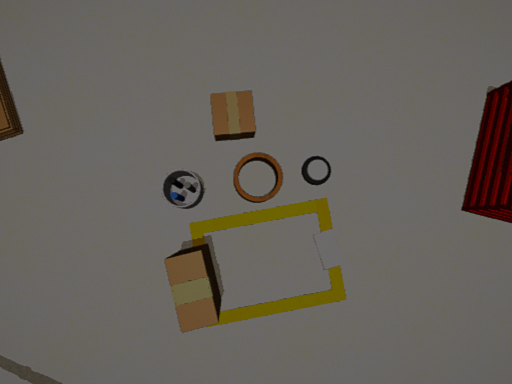

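View pics/scene0.png

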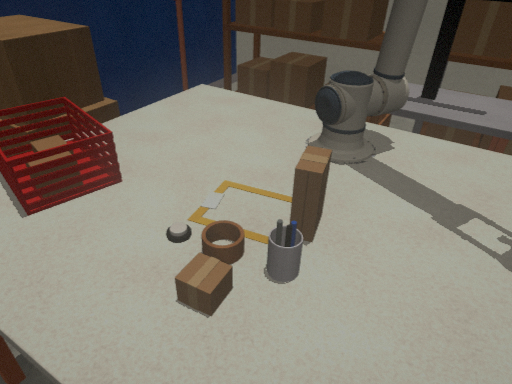

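The top view shows the carton's top at about (192,290), over the left (+y) frame end. The button is at (317,171), the tin at (185,190), the roll at (258,178) and the squat box at (233,115). The nets agree with this. Next I'll fit the frame and the carton top by colour.

Run:
```python
from h import *
from scipy.spatial.transform import Rotation as R
from scipy.optimize import minimize
np.set_printoptions(precision=1,suppress=True)
im=cv2.imread("pics/top0.png");hsv=cv2.cvtColor(im,cv2.COLOR_BGR2HSV);ct=bot.get_calibration("top");cs=bot.get_calibration("scene")
m=cv2.inRange(hsv,(22,180,90),(35,255,255))
n,l,st,_=cv2.connectedComponentsWithStats(m);print(st[1:][st[1:,4]>50])
ys,xs=np.nonzero(m);k=(xs>185)&(xs<350)&(ys>190)&(ys<330);W=np.array([onz(ct,(x,y),0)[:2] for x,y in zip(xs[k],ys[k])])
# fit frame: count of pixels within tape, penalise outside
def f(p):
    c,s=np.cos(p[2]),np.sin(p[2]);q=(W-p[:2])@np.array([[c,-s],[s,c]])
    q=abs(q);out=np.maximum(np.maximum(q[:,0]-99,q[:,1]-134),0);inn=np.maximum(np.minimum(75-q[:,0],110-q[:,1]),0)
    return np.mean(np.minimum(out+inn,15)**2)
best=min((minimize(f,[x,-40,a],method="Nelder-Mead") for x in(420,440,460) for a in(-.1,0,.1,.15)),key=lambda r:r.fun);print("frame",best.x[:2],np.degrees(best.x[2]),best.fun,len(W))
p=best.x;
def fr(w): c,s=np.cos(p[2]),np.sin(p[2]);return (np.array(w)[:2]-p[:2])@np.array([[c,-s],[s,c]])
for px in[(193.5,249.4),(204.5,328.7)]:print(onz(ct,px,180))
# carton top blob
m2=cv2.inRange(hsv,(5,60,90),(30,190,255));n,l,st,ce=cv2.connectedComponentsWithStats(cv2.morphologyEx(m2,cv2.MORPH_CLOSE,np.ones((3,3))))
i=l[290,192];cn=np.argwhere(l==i)[:,::-1]
Wt=np.array([onz(ct,c,180)[:2] for c in cn],np.float32);r=cv2.minAreaRect(Wt);print(st[i],r);b=cv2.boxPoints(r);print(b,"\nframe coords",[fr(v) for v in b])
o1,d1=ray(ct,(316.7,170.6));o2,d2=ray(cs,(178.5,226.9))
A=np.stack([d1,-d2],1);t=np.linalg.lstsq(A,o2-o1,rcond=None)[0];print("btn",o1+d1*t[0],o2+d2*t[1])
s=bot.get_state();print(R.from_quat(s["ee_rot"]).as_matrix(),s["time"])
```

```text
[[ 190  198  142   42 1941]
 [ 211  266  135   60 1827]]
frame [462.7 -45.7] 9.102061245330104 0.0 3771
[501.1  77.7 180. ]
[386.1  64.1 180. ]
[ 164  251   59   82 2903] ((439.8028869628906, 81.0429916381836), (113.10095977783203, 59.94621276855469), 13.632701873779297)
[[377.8  96.8]
 [391.9  38.6]
 [501.8  65.2]
 [487.7 123.5]] 
frame coords [array([-61.3, 154.2]), array([-56.5,  94.4]), array([ 56.2, 103.3]), array([ 51.5, 163.1])]
btn [ 630.8 -140.8   20.2] [ 631.9 -142.4   20.6]
[[-0.9  0.4 -0. ]
 [ 0.4  0.9  0. ]
 [ 0.   0.  -1. ]] 1.2
```

Run:
```python
from h import *
im=cv2.imread("pics/top0.png")[180:350,150:360];im=cv2.convertScaleAbs(cv2.resize(im,None,fx=3.6,fy=3.5,interpolation=cv2.INTER_CUBIC),alpha=1.8)
ct=bot.get_calibration("top")
def P(w):
    u=proj(ct,w);return [int((u[0]-150)*3.6),int((u[1]-180)*3.5)]
def rect(c,a,w,h,z,col):
    a=np.radians(a);R=np.array([[np.cos(a),-np.sin(a)],[np.sin(a),np.cos(a)]])
    pts=[P([*(np.array(c)+R@[sx*w/2,sy*h/2]),z]) for sx,sy in((-1,-1),(1,-1),(1,1),(-1,1))]
    cv2.polylines(im,[np.array(pts)],True,col,1)
rect((462.7,-45.7),9.1,198,268,0,(255,0,0))
rect((439.8,81),13.6,110,56,180,(0,255,0));rect((439.8,81),13.6,110,56,0,(0,0,255))
cv2.imwrite("pics/crop.png",im[:600])
```

```text
(no output)
```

View pics/crop.png

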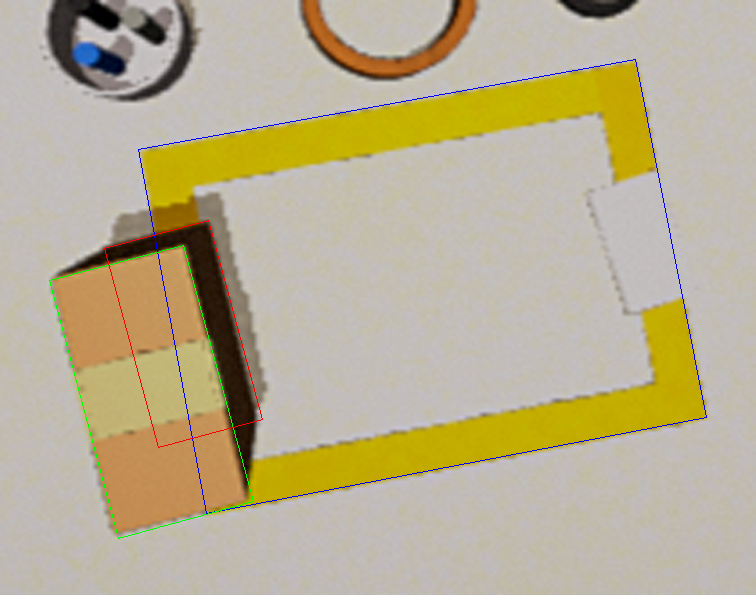

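The overlay fits well. The carton is at (440,81) with yaw 13.6°, the frame at (463,-46) with yaw 9.1°, and the tin is clear of the push. I'll turn the tool so that its y axis lies along the push, and shut the jaw.

```bash
cat >> h.py <<'E'
from scipy.spatial.transform import Rotation as R
def plan(target,ang=103.6):
    s=bot.get_state();M=R.from_quat(s["ee_rot"]).as_matrix();a=np.degrees(np.arctan2(M[1,1],M[0,1]))
    print("t",s["time"],"pos",np.round(s["tool_pos"],1),"yaw_y",round(a,1),"turn rz",round(np.radians(a-ang),3),"F",np.round(s["wrist_force"],1))
    t=np.radians(ang);Y=np.array([np.cos(t),np.sin(t),0]);Z=np.array([0,0,-1]);N=np.stack([np.cross(Y,Z),Y,Z],1)
    print("shift after turn (mm)",np.round(N.T@(np.array(target)-s["tool_pos"]),1))
E
python3 -c "
from h import *
plan((419.1,166.5,160))"
```

```text
t 1.2 pos [231.3 553.6 231.3] yaw_y 67.3 turn rz -0.633 F [ 0.4 -0.1  0. ]
shift after turn (mm) [ -91.5 -420.4   71.3]
```

send_rows(
  motion=[
    [[0,0,0],[0,0,-0.11]],
    [[0,0,0],[0,0,-0.11]],
    [[0,0,0],[0,0,-0.11]],
    [[0,0,0],[0,0,-0.11]],
    [[0,0,0],[0,0,-0.11]],
  ],
  jaw=0,
)

```text
time: 1.62
tool_pos: [231.3, 553.6, 231.3]
ee_rot: [-0.08, 0.997, -0.0, -0.0]
wrist_force: [0.0, 0.8, 0.1]
finger_gap: 25.7
```

send_rows(
  motion=[
    [[0,0,0],[0,0,-0.083]],
    [[-0.007,-0.032,0.005],[0,0,0]],
    [[-0.007,-0.032,0.005],[0,0,0]],
    [[-0.007,-0.032,0.005],[0,0,0]],
    [[-0.007,-0.032,0.005],[0,0,0]],
  ],
)

```text
time: 2.03
tool_pos: [288.9, 434.6, 210.9]
ee_rot: [-0.119, 0.993, -0.0, 0.0]
wrist_force: [0.3, -0.0, 0.8]
finger_gap: -0.1
```

send_rows(
  motion=[
    [[-0.007,-0.032,0.005],[0,0,0]],
    [[-0.007,-0.032,0.005],[0,0,0]],
    [[-0.007,-0.032,0.005],[0,0,0]],
    [[-0.007,-0.032,0.005],[0,0,0]],
    [[-0.007,-0.032,0.005],[0,0,0]],
  ],
)

```text
time: 2.45
tool_pos: [360.6, 287.0, 186.2]
ee_rot: [-0.118, 0.993, 0.0, 0.0]
wrist_force: [0.6, 0.7, -0.2]
finger_gap: 0.5
```

```bash
python3 -c "
from h import *
plan((419.1,166.5,160))"
```

```text
t 2.45 pos [360.6 287.  186.2] yaw_y 103.6 turn rz 0.0 F [ 0.6  0.7 -0.2]
shift after turn (mm) [ -28.5 -130.9   26.2]
```

send_rows(
  motion=[
    [[-0.007,-0.031,0.0065],[0,0,0]],
    [[-0.007,-0.031,0.0065],[0,0,0]],
    [[-0.007,-0.031,0.0065],[0,0,0]],
    [[-0.0075,-0.037,0.0067],[0,0,0]],
    [[0,0,0],[0,0,0]],
  ],
)

```text
time: 2.87
tool_pos: [420.0, 163.6, 158.7]
ee_rot: [-0.115, 0.993, -0.002, -0.001]
wrist_force: [-1.0, -0.2, -0.2]
finger_gap: 0.1
```

send_rows(
  motion=[
    [[0,-0.007,0],[0,0,0]],
    [[0,-0.007,0],[0,0,0]],
    [[0,-0.007,0],[0,0,0]],
    [[0,-0.006,0],[0,0,0]],
    [[0,-0.004,0],[0,0,0]],
  ],
)

```text
time: 3.28
tool_pos: [425.8, 138.7, 160.4]
ee_rot: [-0.119, 0.993, -0.0, 0.0]
wrist_force: [0.2, 0.4, 0.5]
finger_gap: -0.0
```

Run:
```python
from h import *
plan((433.2,108.2,160))
im=np.hstack([bot.camera("scene")[100:330,120:420],bot.camera("top")[180:410,100:400]])
cv2.imwrite("pics/near.png",cv2.resize(im[:,:,::-1],None,fx=1.33,fy=1.33,interpolation=cv2.INTER_CUBIC))
```

```text
t 3.2833 pos [425.8 138.7 160.4] yaw_y 103.7 turn rz 0.001 F [0.2 0.4 0.5]
shift after turn (mm) [  0.  -31.4   0.4]Traceback (most recent call last):
  File "<stdin>", line 3, in <module>
    return _nx.concatenate(arrs, 1, dtype=dtype, casting=casting)
           ~~~~~~~~~~~~~~~^^^^^^^^^^^^^^^^^^^^^^^^^^^^^^^^^^^^^^^
ValueError: all the input array dimensions except for the concatenation axis must match exactly, but along dimension 0, the array at index 0 has size 230 and the array at index 1 has size 204
```

Measured position matches the plan, with 31 mm from TCP to the face. I'll push slowly and watch the force.

send_rows(
  motion=[
    [[0,-0.003,0],[0,0,0]],
    [[0,-0.003,0],[0,0,0]],
    [[0,-0.003,0],[0,0,0]],
    [[0,-0.003,0],[0,0,0]],
    [[0,-0.003,0],[0,0,0]],
  ],
)

```text
time: 3.8
tool_pos: [429.4, 123.9, 160.1]
ee_rot: [-0.118, 0.993, -0.0, -0.0]
wrist_force: [-0.6, -0.1, -0.3]
finger_gap: 0.1
```

send_rows(
  motion=[
    [[0,-0.003,0],[0,0,0]],
    [[0,-0.003,0],[0,0,0]],
    [[0,-0.003,0],[0,0,0]],
    [[0,-0.003,0],[0,0,0]],
    [[0,-0.003,0],[0,0,0]],
  ],
)

```text
time: 4.22
tool_pos: [432.9, 109.2, 160.1]
ee_rot: [-0.118, 0.993, 0.0, 0.0]
wrist_force: [-0.3, 0.8, 0.7]
finger_gap: 0.3
```

```bash
cat > two.py <<'E'
from h import *
import sys
plan((433.2,108.2,160))
im=np.hstack([bot.camera("scene")[100:330,120:420],bot.camera("top")[150:380,100:400]])
cv2.imwrite(sys.argv[1],cv2.resize(im[:,:,::-1],None,fx=1.33,fy=1.33,interpolation=cv2.INTER_CUBIC))
E
python3 two.py pics/near.png
```

```text
t 4.2167 pos [432.9 109.2 160.1] yaw_y 103.6 turn rz -0.0 F [-0.3  0.8  0.7]
shift after turn (mm) [-0.  -1.1  0.1]
```

View pics/near.png

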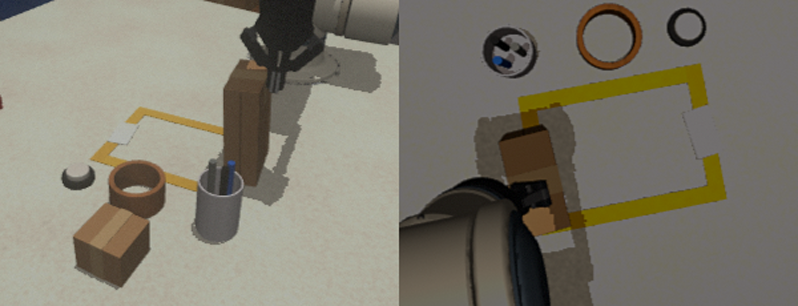

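The scene crop shows the fingers at the carton's top centre, with the carton still upright. I'll keep pushing slowly.

send_rows(
  motion=[
    [[0,-0.003,0],[0,0,0]],
    [[0,-0.003,0],[0,0,0]],
    [[0,-0.003,0],[0,0,0]],
    [[0,-0.003,0],[0,0,0]],
    [[0,-0.003,0],[0,0,0]],
  ],
)

```text
time: 4.73
tool_pos: [436.4, 94.6, 160.1]
ee_rot: [-0.118, 0.993, -0.0, -0.0]
wrist_force: [-0.4, 0.2, 0.0]
finger_gap: -0.1
```

send_rows(
  motion=[
    [[0,-0.003,0],[0,0,0]],
    [[0,-0.003,0],[0,0,0]],
    [[0,-0.003,0],[0,0,0]],
    [[0,-0.003,0],[0,0,0]],
    [[0,-0.003,0],[0,0,0]],
  ],
)

```text
time: 5.15
tool_pos: [439.9, 80.1, 160.0]
ee_rot: [-0.118, 0.993, -0.0, -0.0]
wrist_force: [0.1, 0.1, -0.7]
finger_gap: -0.1
```

```bash
python3 two.py pics/near2.png
```

```text
t 5.15 pos [439.9  80.1 160. ] yaw_y 103.6 turn rz -0.0 F [ 0.1  0.1 -0.7]
shift after turn (mm) [-0.1 28.9  0. ]
```

View pics/near2.png

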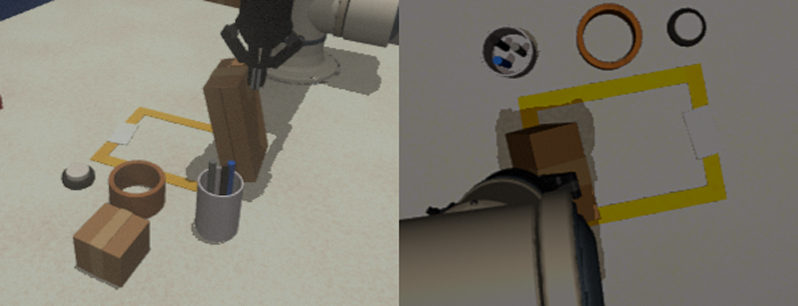

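The carton is tipping about its foot without sliding, leaning roughly 13°. A little more push should do it.

send_rows(
  motion=[
    [[0,-0.003,0],[0,0,0]],
    [[0,-0.003,0],[0,0,0]],
    [[0,-0.003,0],[0,0,0]],
    [[0,-0.003,0],[0,0,0]],
    [[0,-0.003,0],[0,0,0]],
  ],
)

```text
time: 5.67
tool_pos: [443.5, 65.5, 160.1]
ee_rot: [-0.118, 0.993, -0.0, -0.0]
wrist_force: [-0.8, -0.3, 0.6]
finger_gap: -0.4
```

send_rows(
  motion=[
    [[0,-0.003,0],[0,0,0]],
    [[0,-0.003,0],[0,0,0]],
    [[0,0,0],[0,0,0]],
    [[0,0,0],[0,0,0]],
    [[0,0,0],[0,0,0]],
  ],
)

```text
time: 6.08
tool_pos: [444.8, 60.0, 160.1]
ee_rot: [-0.118, 0.993, 0.0, -0.0]
wrist_force: [-0.7, -0.7, 0.3]
finger_gap: -0.1
```

```bash
python3 two.py pics/near3.png
```

```text
t 6.0833 pos [444.8  60.  160.1] yaw_y 103.6 turn rz -0.0 F [-0.7 -0.7  0.3]
shift after turn (mm) [-0.1 49.6  0.1]
```

View pics/near3.png

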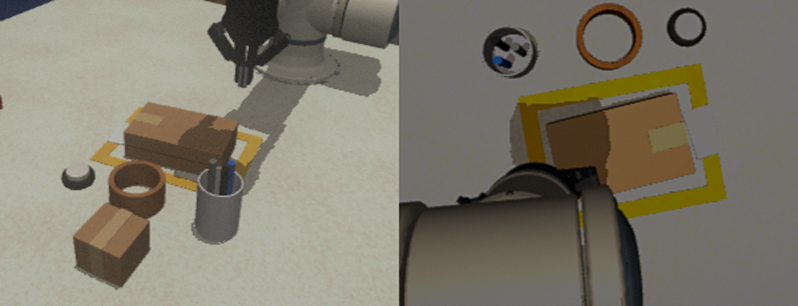

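The carton lies flat inside the frame. Next is the button, at about (631,-141), top z about 20.

```bash
python3 -c "
from h import *
plan((631,-141.5,90))"
```

```text
t 6.1833 pos [444.8  60.1 160.1] yaw_y 103.6 turn rz 0.0 F [-1.1  0.1  0.3]
shift after turn (mm) [-133.6 -239.7   70.1]
```

send_rows(
  motion=[
    [[-0.0134,-0.024,0],[0,0,0]],
    [[-0.0134,-0.024,0],[0,0,0]],
    [[-0.0134,-0.024,0],[0,0,0]],
    [[-0.0134,-0.024,0],[0,0,0]],
    [[-0.0134,-0.024,0],[0,0,0]],
  ],
)

```text
time: 6.6
tool_pos: [538.9, -41.8, 160.0]
ee_rot: [-0.119, 0.993, 0.0, 0.0]
wrist_force: [0.5, -0.6, 0.9]
finger_gap: -0.1
```

send_rows(
  motion=[
    [[-0.0134,-0.024,0],[0,0,0]],
    [[-0.0134,-0.024,0],[0,0,0]],
    [[-0.0134,-0.024,0],[0,0,0]],
    [[-0.0134,-0.024,0],[0,0,0]],
    [[-0.0134,-0.024,0],[0,0,0]],
  ],
)

```text
time: 7.02
tool_pos: [632.3, -142.7, 159.8]
ee_rot: [-0.118, 0.993, 0.0, -0.0]
wrist_force: [0.5, 0.4, 1.1]
finger_gap: -0.0
```

send_rows(
  motion=[
    [[0,0,0.025],[0,0,0]],
    [[0,0,0.025],[0,0,0]],
    [[0,0,0.02],[0,0,0]],
    [[0,0,0],[0,0,0]],
    [[0,0,0],[0,0,0]],
  ],
)

```text
time: 7.43
tool_pos: [630.6, -141.4, 88.5]
ee_rot: [-0.118, 0.993, 0.001, -0.002]
wrist_force: [0.4, 0.2, 0.3]
finger_gap: -0.2
```

Run:
```python
from h import *
np.set_printoptions(precision=1,suppress=True)
plan((631,-141.5,30))
for c in("wrist","scene","top"):
    im=bot.camera(c);cal=bot.get_calibration(c);print(c,[(q["centre"],q["conf"],onz(cal,q["centre"],20)) for q in bot.place_of(c,"print_top")[:2]])
    cv2.imwrite(f"pics/{c}4.png",im[:,:,::-1])
a=cv2.imread("pics/wrist4.png");b=cv2.imread("pics/scene4.png")[100:330,120:420];cv2.imwrite("pics/b4.png",np.hstack([cv2.resize(a,(400,300)),cv2.resize(b,(391,300))]))
```

```text
t 7.4333 pos [ 630.6 -141.4   88.5] yaw_y 103.6 turn rz -0.0 F [0.4 0.2 0.3]
shift after turn (mm) [-0.4 -0.1 58.5]
wrist [([256.8, 215.2], 0.9, array([ 635., -141.,   20.]))]
scene [([178.2, 228.8], 0.61, array([ 636.7, -139. ,   20. ])), ([212.2, 207.5], 0.48, array([ 530.8, -125.2,   20. ]))]
top [([317.2, 169.8], 0.43, array([ 632.3, -141.8,   20. ]))]
```

View pics/b4.png

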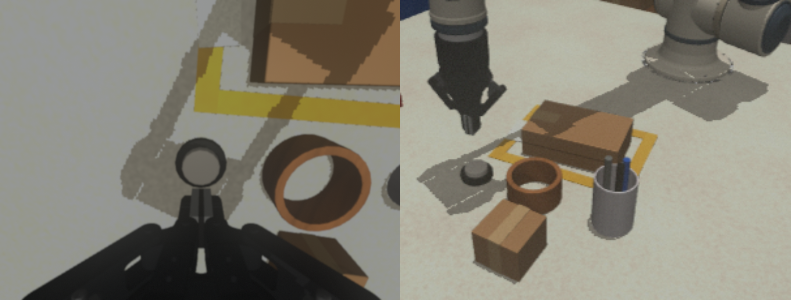

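In the wrist view the button is just ahead of the fingertips at (200,165), which puts it at about (633,-141). I'll go down, the last part slowly.

send_rows(
  motion=[
    [[-0.002,0,0.02],[0,0,0]],
    [[0,0,0.02],[0,0,0]],
    [[0,0,0.012],[0,0,0]],
    [[0,0,0.003],[0,0,0]],
    [[0,0,0.002],[0,0,0]],
  ],
)

```text
time: 8.15
tool_pos: [633.0, -141.2, 32.5]
ee_rot: [-0.118, 0.993, 0.0, -0.001]
wrist_force: [0.1, -0.8, 0.4]
finger_gap: 0.0
```

send_rows(
  motion=[
    [[0,0,0.002],[0,0,0]],
    [[0,0,0.002],[0,0,0]],
    [[0,0,0.002],[0,0,0]],
    [[0,0,0.001],[0,0,0]],
    [[0,0,0],[0,0,0]],
  ],
)

```text
time: 8.57
tool_pos: [633.5, -141.4, 26.3]
ee_rot: [-0.118, 0.993, -0.0, 0.0]
wrist_force: [0.6, 0.8, -0.3]
finger_gap: 0.0
```

send_rows(
  motion=[
    [[0,0,0.0015],[0,0,0]],
    [[0,0,0.0015],[0,0,0]],
    [[0,0,0.001],[0,0,0]],
    [[0,0,0.001],[0,0,0]],
    [[0,0,0],[0,0,0]],
  ],
)

```text
time: 8.98
tool_pos: [633.4, -141.4, 21.1]
ee_rot: [-0.118, 0.993, -0.0, 0.0]
wrist_force: [-0.3, 0.2, 1.8]
finger_gap: 0.2
```

send_rows(
  motion=[
    [[0,0,0.001],[0,0,0]],
    [[0,0,0.001],[0,0,0]],
    [[0,0,0.001],[0,0,0]],
    [[0,0,0.001],[0,0,0]],
    [[0,0,0],[0,0,0]],
  ],
)

```text
time: 9.4
tool_pos: [633.5, -141.4, 17.2]
ee_rot: [-0.118, 0.993, -0.0, 0.0]
wrist_force: [-0.8, 0.1, 4.1]
finger_gap: -0.3
```

Contact was at about z 22. I'll press on until the stop shows as a sharp rise in force.

send_rows(
  motion=[
    [[0,0,0.001],[0,0,0]],
    [[0,0,0.0005],[0,0,0]],
    [[0,0,0],[0,0,0]],
    [[0,0,0],[0,0,0]],
  ],
)

```text
time: 9.73
tool_pos: [633.5, -141.4, 16.1]
ee_rot: [-0.118, 0.993, -0.0, 0.0]
wrist_force: [-1.6, 0.8, 6.3]
finger_gap: 0.4
```

send_rows(
  motion=[
    [[0,0,0.0005],[0,0,0]],
    [[0,0,0.0005],[0,0,0]],
    [[0,0,0],[0,0,0]],
    [[0,0,0],[0,0,0]],
  ],
)

```text
time: 10.07
tool_pos: [633.6, -141.4, 16.0]
ee_rot: [-0.118, 0.993, -0.0, 0.0]
wrist_force: [-4.4, 1.5, 9.6]
finger_gap: 0.0
```

At 9.6 N the button holds at z 16.0, so it is on its stop. One more small press to be sure, then retract.

send_rows(
  motion=[
    [[0,0,0.0005],[0,0,0]],
    [[0,0,0],[0,0,0]],
    [[0,0,0],[0,0,0]],
  ],
)

```text
time: 10.32
tool_pos: [633.6, -141.4, 16.0]
ee_rot: [-0.118, 0.993, -0.0, 0.0]
wrist_force: [-5.1, 2.0, 11.7]
finger_gap: -0.3
```

send_rows(
  motion=[
    [[0,0,-0.004],[0,0,0]],
    [[0,0,-0.01],[0,0,0]],
    [[0,0,-0.03],[0,0,0]],
    [[0,0,-0.035],[0,0,0]],
    [[0,0,-0.035],[0,0,0]],
  ],
)

```text
time: 10.73
tool_pos: [632.6, -141.1, 127.9]
ee_rot: [-0.118, 0.993, 0.001, -0.001]
wrist_force: [1.2, -1.0, 0.7]
finger_gap: 0.3
```

send_rows(
  motion=[
    [[0,-0.03,-0.02],[0,0,0]],
    [[0,-0.03,-0.02],[0,0,0]],
    [[0,-0.03,0],[0,0,0]],
    [[0,-0.03,0],[0,0,0]],
    [[0,0,0],[0,0,0]],
  ],
)

```text
time: 11.15
tool_pos: [661.4, -263.5, 166.8]
ee_rot: [-0.116, 0.993, -0.001, -0.001]
wrist_force: [1.1, -0.5, -0.8]
finger_gap: 0.2
```

```bash
python3 two.py pics/end.png
python3 - <<'E'
from h import *
np.set_printoptions(precision=1,suppress=True)
bot.camera("top");bot.camera("scene")
for n in("marker_tin","tape_roll","squat_box"):
    for c in("scene","top"):
        cal=bot.get_calibration(c);print(n,c,[onz(cal,q["centre"],0) for q in bot.place_of(c,n)[:1]])
print(bot.place_of("scene","print_top")[:1],bot.get_state()["time"])
E
```

```text
t 11.15 pos [ 661.4 -263.5  166.8] yaw_y 103.3 turn rz -0.005 F [ 1.1 -0.5 -0.8]
shift after turn (mm) [134.4 415.    6.8]
marker_tin scene [array([600.5, 105.4,   0. ])]
marker_tin top [array([603.5, 101.6,   0. ])]
tape_roll scene [array([623.5, -30.5,   0. ])]
tape_roll top [array([617.7, -33.1,   0. ])]
squat_box scene [array([731.,  13.,   0.])]
squat_box top [array([738.5,   9.9,   0. ])]
[{'centre': [178.2, 225.8], 'conf': 0.69}] 11.7
```

View pics/end.png

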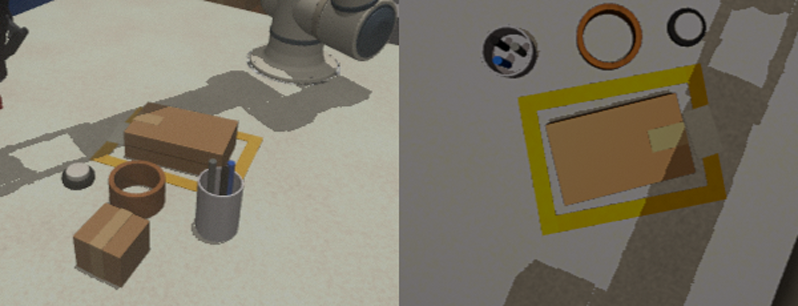

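The carton lies flat wholly inside the frame, the button is back up, the other things are where they were and the arm is clear. Handing in.

```bash
python3 -c "
from station import bot
print(bot.finish_job())"
```

```text
the job is handed in; nothing more can be done
None
```

The carton is tipped and the print button pressed and released; I handed the job in at about 12 s of the 40 s allowed.

- **Carton:** I pushed it slowly at 160 mm height, square to its broad face. It tipped about its foot edge with no sliding visible in the pictures. It now lies flat inside the taped frame, clear of the outer edge on all sides in the last top picture.
- **Button:** I pressed it from contact at about z 22 mm until it stopped at z 16.0 mm. It held there while the force rose from 6 N to about 12 N, so it was fully down. I then retracted straight up. The last scene picture shows it back up.
- **Other things:** The tin, roll and squat box look unmoved in the last pictures. The networks put the tin and roll where they first were, apart from one 14 mm difference for the roll in the scene view. I take that as network error, because the top view agreed within 3 mm and the arm never came down near the roll. The squat box read 5 to 7 mm off in both views, though the arm never came down near it either.
- **At hand-in:** The arm was clear of everything.

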